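Load the wash basket and hold the parts washer open

TASK

Get the collets ready for washing: stand the two that wait on the table upright in the two empty cells of the wire basket, one to a cell. Then try the parts washer's cover by a gentle tug on its handle before you turn its catch knob; if it is caught, free it with a quarter turn of that round knob rather than forcing it, then swing the cover up by its handle to about half-way to upright or more and finish while still holding it there by the handle, so that a colleague can lower the basket in. Leave the other things on the table alone.

Things in the scene. Friction and masses are not known exactly. Their poses are not given: they have to be found in the camera images.
- collet_0_mid (a point): centre (half-way up) of a barrel-shaped steel collet standing on end, 30 mm across at its widest, 32 mm tall, loose; waits on the table at the start. Its z axis is the collet's own axis
- collet_0: the same collet (30 x 32 mm) by the centre of its underside
- collet_1_mid (a point): centre (half-way up) of a barrel-shaped steel collet standing on end, 25 mm across at its widest, 40 mm tall, loose; waits on the table at the start. Its z axis is the collet's own axis
- collet_1: the same collet (25 x 40 mm) by the centre of its underside
- collet_2_mid (a point): centre (half-way up) of a barrel-shaped steel collet standing on end, 22 mm across at its widest, 26 mm tall, loose; stands in the basket already. Its z axis is the collet's own axis
- collet_3_mid (a point): centre (half-way up) of a barrel-shaped steel collet standing on end, 28 mm across at its widest, 22 mm tall, loose; stands in the basket already. Its z axis is the collet's own axis
- basket: low stainless wire wash basket, loose, 0.5 kg, 112 x 112 mm with 2 x 2 square cells of 51 mm inside width (54 mm apart), two folded loop handles on its +x and -x sides reaching 14 mm out; outer walls 18 mm high, cross dividers 14 mm high, floor 3 mm thick. Origin: centre of its underside
- cell_0 (a point): centre of the basket's -x -y cell (basket axes), on its floor, 3 mm above the table
- cell_1 (a point): centre of the basket's -x +y cell (basket axes), on its floor, 3 mm above the table
- cell_2 (a point): centre of the basket's +x -y cell (basket axes), on its floor, 3 mm above the table
- cell_3 (a point): centre of the basket's +x +y cell (basket axes), on its floor, 3 mm above the table
- washer: grey benchtop parts washer, fixed, 210 (x) x 280 (y) mm, closed height 134 mm without handle and knob; dials on its front, which faces its -x; origin: centre of its underside. A cover of 0.6 kg is hinged along its rear top edge (hinge line along y, 112 mm toward +x of the origin and 122 mm above it) and opens upward; it has no stay and falls shut if let go
- cover (a joint): angle of the cover about its hinge, 0 shut to 1.3 at its stop (rad; 1.57 would be upright). When the catch is caught the cover still has play: it rises about 0.02 and then stops dead; when it is not caught it simply swings up
- cover_handle (a point): black bow handle on the cover, turns with it: a round bar 10 mm thick, 100 mm long along the washer's y axis, on two end posts. Origin: middle of the bar, 36 mm above the cover's face and, shut, 185 mm in front of (toward washer -x from) the hinge line and 48 mm above it
- knob_grip (a point): centre of the gripping part of the catch's black knurled round knob, 36 mm across, on the cover's front right corner (washer -x -y); its top lies 10 mm above this point, the steel ring round its foot 16 mm below; its axis is square to the cover. It turns endlessly either way against about 0.05 N m of friction
- catch_knob: the same knob with a two-armed cam hidden under the cover; origin on its axis, 30 mm below knob_grip. Caught: within about 0.6 rad either side of one middle angle and of that plus half a turn, an arm lies under the strike plate. So a quarter turn either way (1.4 rad is sure) frees a caught cam, and may catch a free one. Nothing outside shows which
- knob_rim (a point): an arbitrary unmarked point on the knob's rim, 18 mm from its axis; it turns with the knob and stands in no told relation to the cam
- calipers: steel vernier calipers lying flat, 71 x 186 x 10 mm, loose, a bystander; origin: centre of its underside
- chisel_1: turning chisel with a wooden handle, lying, 250 mm long, loose, a bystander; origin: centre of its underside
- whetstone: grey whetstone, 33 x 68 x 27 mm, loose, a bystander; origin: centre of its underside
- sanding_block: cork sanding block, 52 x 92 x 32 mm, loose, a bystander; origin: centre of its underside
- small_green_box: small shut green plastic box, 71 x 103 x 34 mm, loose, a bystander; origin: centre of its underside
- spray_can: standing spray can with a red cap, 54 mm wide, 193 mm tall, loose, a bystander; origin: centre of its underside
- blank_0: dark wooden square blank lying flat, 27 x 160 x 27 mm, loose, a bystander; origin: centre of its underside

How it is judged:
By the outcome, as a careful person would: the job done as asked, in the order asked, and still so for the second after the job is handed in, while the arm keeps its last pose, push and grip.
It also fails if it takes over 72 s, if anything falls off the work surface, if the arm or the gripper's body presses on something with over 40 N, if the wrist force passes 120 N, or if a joint passes its speed limit or range.

ROBOT

A 7-joint arm with a two-finger parallel gripper is mounted at the origin on a cart in front of the work surface, level with it; the furniture and walls round the work are solid. World frame = base frame: x ahead of the robot, y to its left, z up, the work surface at z = 0. Lengths are in m, angles in rad, forces in N, time in s.
With the tool pointing down it reaches from about 0.35 to 0.9 m from the base axis. Payload 19.9 kg.
Tool frame: the origin (TCP) lies midway between the tips of the shut fingers; the grasp point (between the pads) lies manip.pinch_z behind it (manip.pinch_z is the distance from the TCP to the grasp point, in m); z points along the fingers, y is the direction in which the jaws open and shut (so a half turn about z gives the same grasp; the last joint's range is limited). The gripper opens to 94 mm and grips with 3 to 60 N. Pads are 16 mm wide; open, the fingers measure 119 mm over their backs; the gripper's body (75 mm by 177 mm) begins 78 mm behind the grasp point.
Start: joints at [1.218, 0.417, -0.01, 1.614, 0.005, 1.111, -0.053], TCP at [0.191, -0.595, 0.205] pointing down, gripper open.
Joint ranges: [-2.81, 2.81], [-0.39, 2.02], [-1.27, 1.25], [0.06, 2.57], [-1.19, 4.33], [0.19, 2], [-2.82, 2.82]. Speed limits (rad/s): [1.89, 1.89, 2.39, 2.39, 3.01, 3.01, 3.01].

INTERFACE

Orientations are given as a unit quaternion [x, y, z, w].
In Python, from workcell import manip, camera, camera_params gives the robot as it stands. The module is installed in compiled form; this text tells all that it offers.
- The arm moves only by the tool drive_tool, never from a script. Its argument "moves" is a list of rows, each an object with "fingers": the closure, from -1 (fully open) to 1 (shut); "delta_pos": the shift along the tool's x, y, z in m, a list of three; "dr": the turn, a rotation vector about the tool's x, y, z in degrees, a list of three. A call has 1 to 12 rows; each row is the pose to reach, as a shift and turn from the pose commanded when the call began, along the tool's axes at that moment; what a row does not reach only later rows make up. A row lasts 1/12 s, in which the tool goes at most 41.7 mm and 7.16 degrees, less where a joint would pass 70% of its speed; a pose out of reach is approached as far as the arm can. A call with a gripper value outside its range is refused whole. The fingers move at their own pace and stop on an object; "newtons" is the grip in N (left out, the last holds). Time passes only in rows, so rows that repeat a pose let the fingers close. It gives the time, the measured TCP pose, the force and the opening at its end, in the units of the state.
- manip.get_state(): the state, without advancing time (a new reading comes with each control period).
- camera(name): name is "scene" or "top" or "wrist"; returns the picture (420x560x3 uint8, red, green, blue); there is no depth.
- camera_params(name): a dict with "intrinsics" (3x3 intrinsics, pixels), "distortion" ([k1, k2, p1, p2, k3] as OpenCV has them; the pictures are not rectified), "origin" and "orientation" of the camera in the world; the wrist camera has in their place "tool_from_camera" (4x4, takes a point from camera to tool coordinates, whose origin is the TCP and whose axes are the flange's). Camera axes: x right, y down, z forward; pixel columns grow to the right and rows downward; lengths in m; the calibration is good to about 2 mm. A picture is of the moment at which its call begins: read the wrist's pose just before it. camera_params takes no time and is no camera call.
- manip.close_job(): hands the job in, once; it reports no verdict.
The state is a dict: "time_s": time; "joint_pos": joint angles; "dq": joint speeds; "tau": joint torques, N m; "tcp_pos": TCP position; "eef_rot": TCP orientation; "ft_force": force on the tool from outside, world axes, zero at the start; "moment": the same for the moment, N m; "opening": opening from 0.0 (shut) to 1.0 (fully open).
Only numpy, scipy, OpenCV 4.12 (cv2) and the standard library are available. Lean on these libraries where they do the work, as an engineer would, in place of code of your own. Each camera call takes 0.05 s, during which the arm holds its last target.

## Working session

There is one attempt and no reset: what is moved stays moved. The work goes in short steps, Python scripts to look and compute and a tool call to move; the robot and the scene stay as the last step left them, time stands still between calls to the robot, and variables do not carry over. Pictures are saved under pics/ and viewed, and the job is handed in when it is done.

Besides the shell and the picture viewer there is one more tool, called after "Request:" by a JSON object that holds its "name" and its "arguments". drive_tool: Moves the arm, as the interface text tells. Its arguments: {"type":"object","properties":{"moves":{"type":"array","items":{"type":"object","properties":{"fingers":{"type":"number"},"delta_pos":{"type":"array","items":{"type":"number"}},"dr":{"type":"array","items":{"type":"number"}}}}},"newtons":{"type":"number"}},"required":["moves"]}

```bash
mkdir -p pics; ls
cat > h.py <<'E'
import numpy as np, cv2
from workcell import manip, camera, camera_params
from scipy.spatial.transform import Rotation as R
def cam(name):
    p=camera_params(name); s=manip.get_state()
    K=np.array(p['intrinsics']);D=np.array(p['distortion'])
    if name=='wrist':
        T=np.eye(4);T[:3,:3]=R.from_quat(s['eef_rot']).as_matrix();T[:3,3]=s['tcp_pos']
        M=T@np.array(p['tool_from_camera'])
        return K,D,M[:3,:3],M[:3,3]
    o=np.array(p['orientation'])
    Rm=R.from_quat(o).as_matrix() if o.size==4 else o.reshape(3,3)
    return K,D,Rm,np.array(p['origin'])
def ray(c,uv):
    K,D,Rm,o=c
    q=cv2.undistortPoints(np.array(uv,float).reshape(-1,1,2),K,D).reshape(-1,2)
    d=np.c_[q,np.ones(len(q))]@Rm.T
    return o,d/np.linalg.norm(d,axis=1)[:,None]
def plane(c,uv,z):
    o,d=ray(c,uv); return o+d*((z-o[2])/d[:,2])[:,None]
def tri(c1,p1,c2,p2):
    A=np.zeros((3,3));b=np.zeros(3)
    for c,p in((c1,p1),(c2,p2)):
        o,d=ray(c,[p]);P=np.eye(3)-np.outer(d[0],d[0]);A+=P;b+=P@o
    x=np.linalg.solve(A,b)
    r=[np.linalg.norm((np.eye(3)-np.outer(ray(c,[p])[1][0],ray(c,[p])[1][0]))@(x-c[3])) for c,p in((c1,p1),(c2,p2))]
    return x,r
def proj(c,X):
    K,D,Rm,o=c
    X=np.atleast_2d(X).astype(float)
    return cv2.projectPoints(X,cv2.Rodrigues(Rm.T)[0],-Rm.T@o,K,D)[0].reshape(-1,2)
def snap(name,fn,scale=None):
    c=cam(name);im=camera(name)
    np.savez('pics/'+fn+'.npz',im=im,K=c[0],D=c[1],R=c[2],o=c[3])
    cv2.imwrite('pics/'+fn+'.png',im[:,:,::-1]);return c,im
def load(fn):
    z=np.load('pics/'+fn+'.npz');return (z['K'],z['D'],z['R'],z['o']),z['im']
E
python3 - <<'E'
from h import *
np.set_printoptions(precision=4,suppress=True)
print(manip.get_state(), manip.pinch_z)
for n in('scene','top','wrist'):
    c,im=snap(n,n+'0');print(n,c)
E
```

```text
pics
{'time_s': 0.0, 'joint_pos': array([ 1.2185,  0.418 , -0.0103,  1.6141,  0.0047,  1.1107, -0.053 ]), 'dq': array([ 0.0015,  0.001 ,  0.0005, -0.0005,  0.    ,  0.0003, -0.001 ]), 'tau': array([ -0.0005, -85.1257,   0.6379, -42.5987,  -0.049 ,   0.0187,
         0.0002]), 'tcp_pos': array([ 0.191 , -0.5947,  0.2049]), 'eef_rot': array([ 0.9879,  0.1548, -0.0001, -0.0006]), 'ft_force': array([0.5312, 0.2618, 0.3774]), 'moment': array([-0.0245,  0.0338, -0.0083]), 'opening': 0.9976939383846489} 0.0188
scene (array([[546.789 ,   0.    , 277.9387],
       [  0.    , 546.789 , 205.6304],
       [  0.    ,   0.    ,   1.    ]]), array([0.0276, 0.    , 0.    , 0.    , 0.    ]), array([[-0.728 , -0.4022,  0.5552],
       [-0.6854,  0.4073, -0.6036],
       [ 0.0166, -0.82  , -0.5722]]), array([-0.3983,  1.0172,  1.0843]))
top (array([[447.2092,   0.    , 274.2249],
       [  0.    , 447.2092, 209.3972],
       [  0.    ,   0.    ,   1.    ]]), array([-0.0444,  0.    ,  0.    ,  0.    ,  0.    ]), array([[-0.0131, -0.9968,  0.0786],
       [-0.9999,  0.0133,  0.002 ],
       [-0.003 , -0.0786, -0.9969]]), array([ 0.4837, -0.0164,  1.3102]))
wrist (array([[314.837 ,   0.    , 284.1082],
       [  0.    , 314.837 , 209.1958],
       [  0.    ,   0.    ,   1.    ]]), array([-0.0301,  0.    ,  0.    ,  0.    ,  0.    ]), array([[ 0.3053, -0.9267, -0.2192],
       [-0.9522, -0.2977, -0.0681],
       [-0.0022,  0.2295, -0.9733]]), array([ 0.2537, -0.5743,  0.384 ]))
```

View pics/scene0.png

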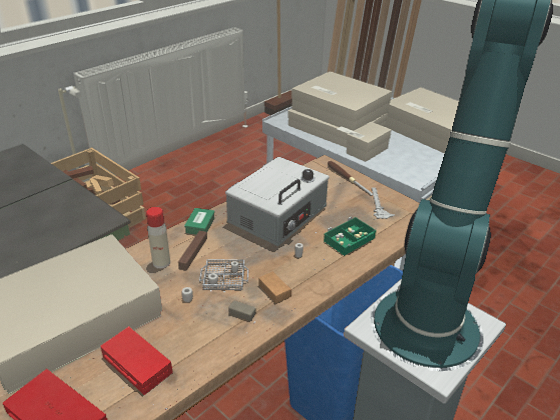

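View pics/top0.png

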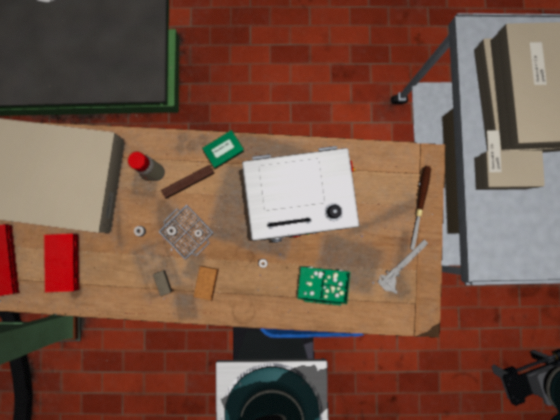

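View pics/wrist0.png

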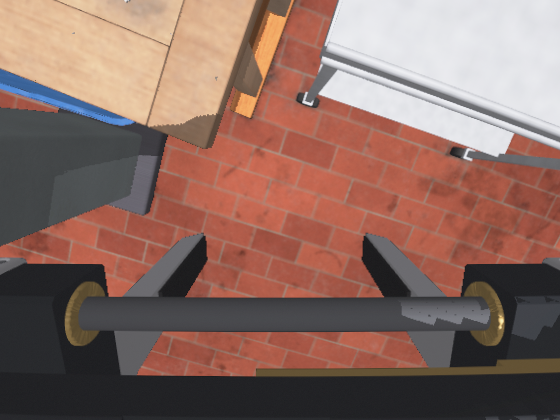

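The scene and top pictures show the loose collets at top (139,231) and (263,264). The basket is at about (187,231), turned roughly 40°, and the washer is at (300,195) with its knob at (334,211).

Run:
```python
from h import *
c,im=load('top0'); cv2.imwrite('pics/topz.png',cv2.resize(im[140:310,110:370,::-1],None,fx=3,fy=3,interpolation=cv2.INTER_CUBIC))
c,im=load('scene0'); cv2.imwrite('pics/scz.png',cv2.resize(im[150:330,140:400,::-1],None,fx=3,fy=3,interpolation=cv2.INTER_CUBIC))
```

```text
(no output)
```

View pics/topz.png

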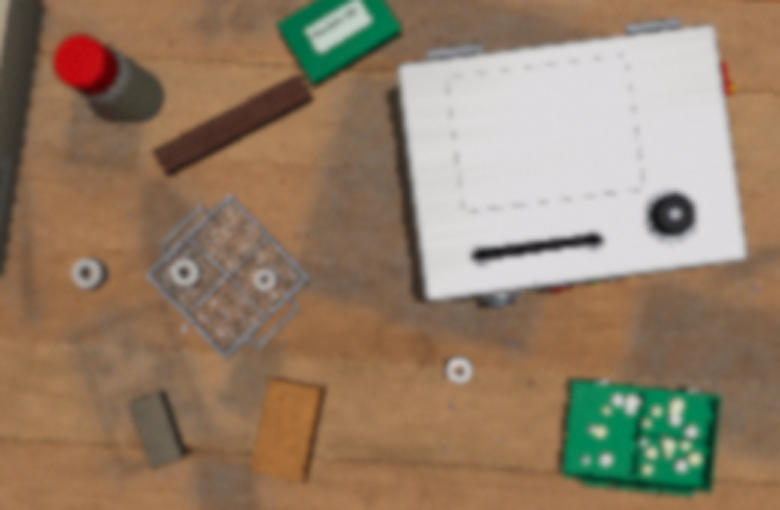

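View pics/scz.png

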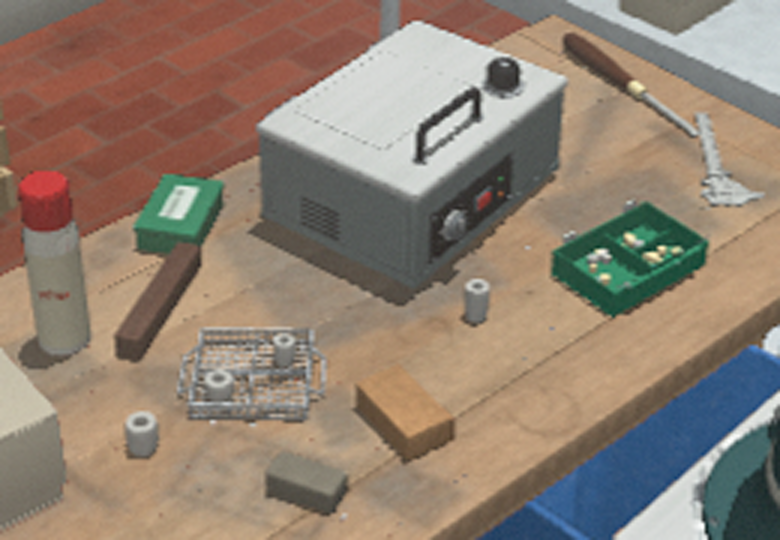

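Two cells are taken, at zoom (183,271) and (263,279). The far (+x) cell at about (230,232) and the near cell at about (228,318) are empty. I'll get rough positions by two-view triangulation.

Run:
```python
from h import *
np.set_printoptions(precision=4,suppress=True)
T,_=load('top0');S,_=load('scene0')
t=lambda u,v:(110+u/3,140+v/3)
s=lambda u,v:(140+u/3,150+v/3)
for n,a,b in [('colA(left) top',t(88,271),s(142,418)),('colB top',t(459,370),s(477,286)),('in left top',t(183,270),s(219,379)),('in right top',t(263,278),s(285,341)),
 ('knob top',t(672,213),s(504,64)),('handle L end',t(477,255),s(421,131)),('handle R end',t(600,239),s(475,93)),
 ('basket far corner',t(230,197),s(309,330)),('basket near',t(226,355),s(188,417)),('basket right',t(307,278),s(311,417)),('basket left',t(151,273),s(197,330))]:
    print(n,*tri(T,a,S,b))
```

```text
colA(left) top [0.5282 0.3737 0.0297] [np.float64(0.0016968112027681132), np.float64(0.0016968112027681674)]
colB top [0.4305 0.0194 0.0349] [np.float64(0.0009570937593084589), np.float64(0.0009570937593084625)]
in left top [0.5274 0.2835 0.0196] [np.float64(0.0029769314049373627), np.float64(0.0029769314049372954)]
in right top [0.5187 0.2055 0.024 ] [np.float64(0.0028503815860788607), np.float64(0.002850381586078918)]
knob top [ 0.5667 -0.17    0.1576] [np.float64(0.0021800371716412), np.float64(0.002180037171641239)]
handle L end [ 0.5325 -0.0015  0.1661] [np.float64(0.0019543629913180687), np.float64(0.0019543629913180483)]
handle R end [ 0.5474 -0.1054  0.1579] [np.float64(0.0009372442209297659), np.float64(0.0009372442209298354)]
basket far corner [0.5567 0.2044 0.0293] [np.float64(0.05312043748583063), np.float64(0.053120437485830445)]
basket near [ 0.4833  0.2879 -0.0031] [np.float64(0.053147483759291125), np.float64(0.05314748375929118)]
basket right [ 0.519   0.1779 -0.0959] [np.float64(0.006257609425351235), np.float64(0.006257609425351163)]
basket left [0.5263 0.2999 0.0904] [np.float64(0.002129685643036598), np.float64(0.0021296856430365516)]
```

```bash
cat >> h.py <<'E'
# yaw psi: tool x at world angle psi, tool z down (jaw axis tool y)
def goal(pos,psi_deg,base=None,quiet=False,tilt=0):
    """tilt: deg about tool y after yaw"""
    s=manip.get_state()
    p0,R0=(s['tcp_pos'],R.from_quat(s['eef_rot'])) if base is None else base
    Rt=R.from_euler('z',psi_deg,degrees=True)*R.from_euler('x',180,degrees=True)*R.from_euler('y',tilt,degrees=True)
    d=R0.inv().apply(np.array(pos)-p0); r=(R0.inv()*Rt).as_rotvec(degrees=True)
    print('delta',np.round(d,4).tolist(),'dr',np.round(r,2).tolist())
def st():
    s=manip.get_state();np.set_printoptions(precision=4,suppress=True)
    m=R.from_quat(s['eef_rot']).as_matrix()
    print('t',round(s['time_s'],2),'p',s['tcp_pos'],'yaw',round(np.degrees(np.arctan2(m[1,0],m[0,0])),2),'z',m[:,2],'F',s['ft_force'],'M',s['moment'],'op',round(s['opening'],3),'q',s['joint_pos'])
E
python3 - <<'E'
from h import *
st();goal([0.42,0.17,0.22],0)
T,_=load('top0');S,_=load('scene0')
t=lambda u,v:(110+u/3,140+v/3)
s=lambda u,v:(140+u/3,150+v/3)
for n,a,b in [('far',t(230,197),s(197,330)),('near',t(226,355),s(311,417)),('right',t(307,278),s(311,330)),('left',t(151,273),s(188,417))]: print(n,*tri(T,a,S,b))
print(camera_params('wrist')['tool_from_camera'])
E
```

```text
t 0.15 p [ 0.1911 -0.5948  0.205 ] yaw 17.81 z [-0.0003  0.0008 -1.    ] F [-0.939  -0.2411  0.4108] M [-0.0201  0.0682  0.0446] op 1.004 q [ 1.2185  0.4178 -0.0103  1.614   0.0047  1.1107 -0.053 ]
delta [0.4519, -0.6581, -0.0145] dr [-0.05, 0.01, 17.81]
far [0.6014 0.2429 0.0107] [np.float64(0.0012547837731233804), np.float64(0.0012547837731232408)]
near [ 0.4437  0.2449 -0.0005] [np.float64(0.004407607173522916), np.float64(0.004407607173522942)]
right [0.5202 0.1662 0.0128] [np.float64(0.0006570016984300725), np.float64(0.0006570016984299243)]
left [ 0.527   0.3219 -0.0038] [np.float64(0.001187203310709023), np.float64(0.001187203310709088)]
[[-0.0006 -0.9733 -0.2294  0.0659]
 [ 1.     -0.0003 -0.0011 -0.0005]
 [ 0.001  -0.2294  0.9733 -0.1791]
 [ 0.      0.      0.      1.    ]]
```

Request:
{"name": "drive_tool", "arguments": {"moves": [{"delta_pos":[0.24,-0.33,-0.015],"dr":[0,0,9],"fingers":-1},{"delta_pos":[0.452,-0.658,-0.015],"dr":[0,0,17.8],"fingers":-1},{"delta_pos":[0.452,-0.658,-0.015],"dr":[0,0,17.8],"fingers":-1},{"delta_pos":[0.452,-0.658,-0.015],"dr":[0,0,17.8],"fingers":-1},{"delta_pos":[0.452,-0.658,-0.015],"dr":[0,0,17.8],"fingers":-1},{"delta_pos":[0.452,-0.658,-0.015],"dr":[0,0,17.8],"fingers":-1},{"delta_pos":[0.452,-0.658,-0.015],"dr":[0,0,17.8],"fingers":-1},{"delta_pos":[0.452,-0.658,-0.015],"dr":[0,0,17.8],"fingers":-1},{"delta_pos":[0.452,-0.658,-0.015],"dr":[0,0,17.8],"fingers":-1},{"delta_pos":[0.452,-0.658,-0.015],"dr":[0,0,17.8],"fingers":-1},{"delta_pos":[0.452,-0.658,-0.015],"dr":[0,0,17.8],"fingers":-1},{"delta_pos":[0.452,-0.658,-0.015],"dr":[0,0,17.8],"fingers":-1}]}}

```text
time_s: 1.15
tcp_pos: [0.3349, -0.1144, 0.2153]
eef_rot: [1.0, -0.0, 0.0, 0.0]
ft_force: [1.3, 0.7, -0.9]
opening: 1.003
```

Run:
```python
from h import *
st();goal([0.42,0.17,0.22],0)
```

```text
t 1.15 p [ 0.3349 -0.1144  0.2153] yaw -0.0 z [ 0.0002 -0.0006 -1.    ] F [ 1.2862  0.7307 -0.9174] M [ 0.0006 -0.0896 -0.0169] op 1.003 q [ 0.6524 -0.097  -0.3829  2.1977 -0.0415  1.0338 -1.2785]
delta [0.0851, -0.2844, -0.0049] dr [0.04, -0.01, -0.0]
```

Request:
{"name": "drive_tool", "arguments": {"moves": [{"delta_pos":[0.085,-0.285,-0.005],"dr":[0,0,0],"fingers":-1},{"delta_pos":[0.085,-0.285,-0.005],"dr":[0,0,0],"fingers":-1},{"delta_pos":[0.085,-0.285,-0.005],"dr":[0,0,0],"fingers":-1},{"delta_pos":[0.085,-0.285,-0.005],"dr":[0,0,0],"fingers":-1},{"delta_pos":[0.085,-0.285,-0.005],"dr":[0,0,0],"fingers":-1},{"delta_pos":[0.085,-0.285,-0.005],"dr":[0,0,0],"fingers":-1},{"delta_pos":[0.085,-0.285,-0.005],"dr":[0,0,0],"fingers":-1},{"delta_pos":[0.085,-0.285,-0.005],"dr":[0,0,0],"fingers":-1},{"delta_pos":[0.085,-0.285,-0.005],"dr":[0,0,0],"fingers":-1},{"delta_pos":[0.085,-0.285,-0.005],"dr":[0,0,0],"fingers":-1}]}}

```text
time_s: 1.98
tcp_pos: [0.4197, 0.1686, 0.2198]
eef_rot: [1.0, 0.0, -0.001, -0.0]
ft_force: [0.2, -0.3, 1.1]
opening: 0.997
```

Run:
```python
from h import *
st();c,im=snap('wrist','w1')
for n,X in [('A',[.5282,.3737,.03]),('B',[.43,.0194,.035]),('cent',[.523,.244,.015])]: print(n,proj(c,X))
```

```text
t 1.98 p [0.4197 0.1686 0.2198] yaw 0.06 z [-0.0011  0.0001 -1.    ] F [ 0.1548 -0.3265  1.1226] M [ 0.0015  0.0274 -0.0246] op 0.997 q [ 0.2785  0.1432 -0.7835  1.9851  0.1152  1.0584 -2.1265]
A [[102.6247  96.6456]]
B [[412.2109 183.7984]]
cent [[220.1078 101.8849]]
```

View pics/w1.png

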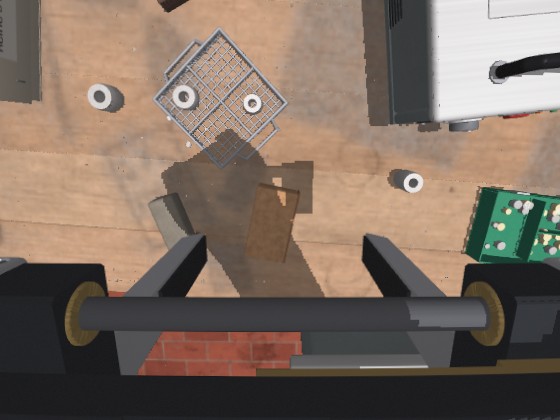

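The wrist view agrees with the estimates: collet A is at (99,97), collet B at (411,182), and the basket centre is at about (220,98). I'll zoom in to refine.

Run:
```python
from h import *
c,im=load('w1')
a=cv2.resize(im[70:125,75:130,::-1],None,fx=7,fy=7,interpolation=cv2.INTER_CUBIC)
b=cv2.resize(im[155:210,385:440,::-1],None,fx=7,fy=7,interpolation=cv2.INTER_CUBIC)
k=cv2.resize(im[20:175,145:295,::-1],None,fx=3.8,fy=3.8,interpolation=cv2.INTER_CUBIC)
cv2.imwrite('pics/ab.png',np.hstack([a,b])); cv2.imwrite('pics/k.png',k)
```

```text
(no output)
```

View pics/ab.png

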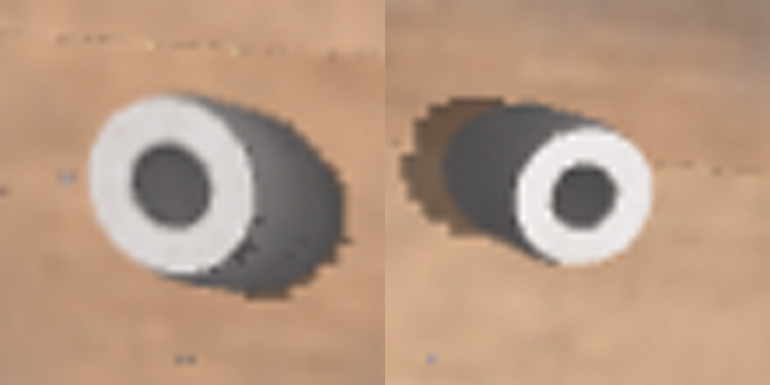

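View pics/k.png

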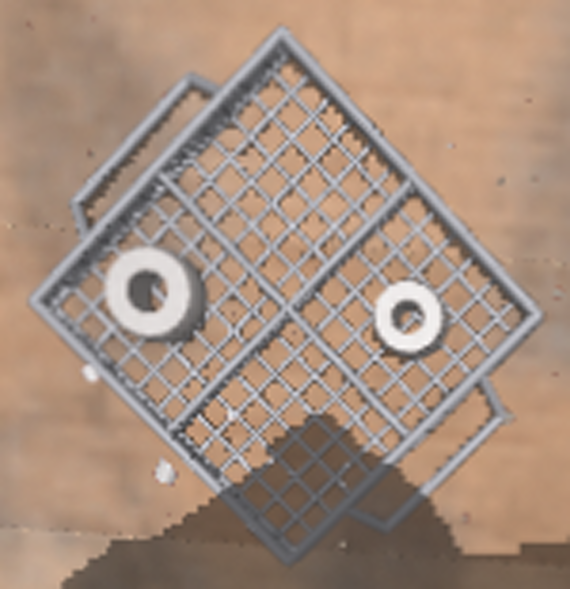

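Run:
```python
from h import *
np.set_printoptions(precision=4,suppress=True)
c,_=load('w1');T,_=load('top0');S,_=load('scene0')
t=lambda u,v:(110+(u+.5)/3-.5,140+(v+.5)/3-.5)
s=lambda u,v:(140+(u+.5)/3-.5,150+(v+.5)/3-.5)
A=(99.3,95.9);B=(413.0,182.4)
for n,p,h,a,b in [('A',A,.032,t(88,271),s(142,418)),('B',B,.04,t(459,370),s(477,286))]:
    print(n,plane(c,[p],h),'w+top',tri(c,p,T,a),'w+scene',tri(c,p,S,b))
k=lambda u,v:(145+(u+.5)/3.8-.5,20+(v+.5)/3.8-.5)
P=[plane(c,[k(*q)],z)[0] for q,z in [((282,33),.018),((38,300),.018),((537,316),.018),((290,557),.018),((290,312),.014)]]
P=np.array(P);print(P, 'centre',P[:4].mean(0))
v=P[0]-P[3];w=P[1]-P[2];print(np.degrees(np.arctan2(v[1],v[0])),np.degrees(np.arctan2(w[1],w[0])),np.linalg.norm(v),np.linalg.norm(w))
for z in(.018,):
    for q in [((282,33)),((38,300)),((537,316))]: pass
for n,a,b in [('far',k(282,33),s(197,330)),('right',k(537,316),s(311,330)),('left',k(38,300),s(188,417))]: print(n,*tri(c,a,S,b))
```

```text
A [[0.5288 0.3763 0.032 ]] w+top (array([0.5294, 0.3748, 0.0342]), [np.float64(0.0008857410459887644), np.float64(0.0008857410459889879)]) w+scene (array([0.5275, 0.3748, 0.0327]), [np.float64(0.0015575078102155724), np.float64(0.0015575078102154896)])
B [[0.4324 0.0207 0.04  ]] w+top (array([0.4324, 0.0208, 0.0402]), [np.float64(3.6581344775203955e-07), np.float64(3.658134477174587e-07)]) w+scene (array([0.4316, 0.0185, 0.0349]), [np.float64(0.00013882583965248643), np.float64(0.00013882583965257596)])
[[0.6008 0.2416 0.018 ]
 [0.5268 0.3194 0.018 ]
 [0.5216 0.1673 0.018 ]
 [0.4486 0.2456 0.018 ]
 [0.5233 0.2432 0.014 ]] centre [0.5244 0.2435 0.018 ]
-1.5036752171022172 88.02522945768693 0.152275994743128 0.15211981129390523
far [0.6034 0.2433 0.011 ] [np.float64(0.0006131645106003344), np.float64(0.0006131645106002485)]
right [0.5214 0.1667 0.0136] [np.float64(0.000856874985817043), np.float64(0.0008568749858172311)]
left [0.5267 0.3246 0.0004] [np.float64(0.002510122884226621), np.float64(0.002510122884226673)]
```

Run:
```python
from h import *
c,im=load('w1');T,ti=load('top0');S,si=load('scene0')
x=cv2.resize(si[190:350,0:230,::-1],None,fx=3.4,fy=3.4,interpolation=cv2.INTER_CUBIC)
cv2.imwrite('pics/box.png',x)
```

```text
(no output)
```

View pics/box.png

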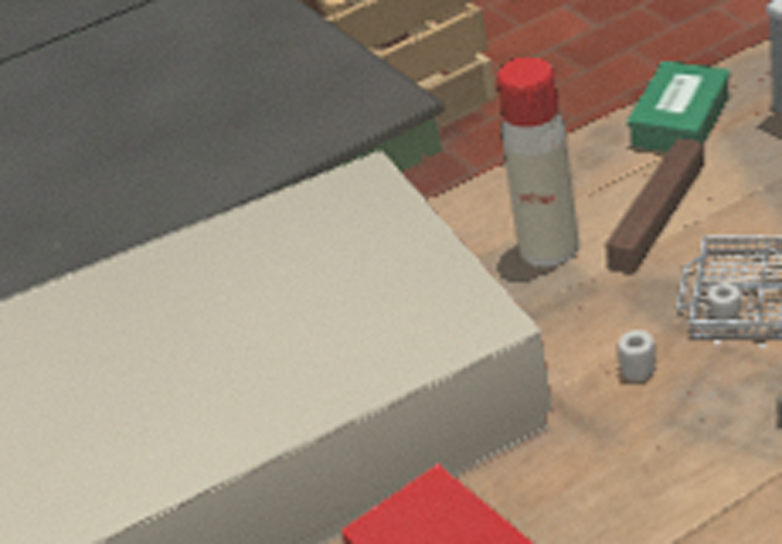

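Run:
```python
from h import *
np.set_printoptions(precision=4,suppress=True)
T,ti=load('top0');S,si=load('scene0')
s=lambda u,v:(u/3.4,190+v/3.4)
print(tri(T,(108,233),S,s(540,334)), plane(S,[s(547,430)],0), tri(T,(123,137),S,s(382,152)))
print('can',tri(T,(137,160),S,s(528,73)))
st();goal([0.4322,0.0205,0.11],0);goal([0.4322,0.0205,0.012],0)
```

```text
(array([0.5268, 0.4514, 0.085 ]), [np.float64(0.008047304275139956), np.float64(0.00804730427513986)]) [[0.5219 0.4691 0.    ]] (array([0.7956, 0.4132, 0.0917]), [np.float64(0.010281369328829662), np.float64(0.010281369328829728)])
can (array([0.7018, 0.3333, 0.1858]), [np.float64(0.0026580273209643335), np.float64(0.0026580273209643535)])
t 2.03 p [0.4197 0.1678 0.2199] yaw -0.02 z [-0.0007 -0.0004 -1.    ] F [-0.2143 -0.3331 -0.2951] M [0.0702 0.0396 0.0546] op 1.0 q [ 0.2794  0.1424 -0.783   1.9856  0.1151  1.0584 -2.1264]
delta [0.0126, 0.1473, 0.1099] dr [0.02, 0.04, -0.02]
delta [0.0127, 0.1473, 0.2079] dr [0.02, 0.04, -0.02]
```

Request:
{"name": "drive_tool", "arguments": {"moves": [{"delta_pos":[0.013,0.147,0.08],"fingers":-1},{"delta_pos":[0.013,0.147,0.08],"fingers":-1},{"delta_pos":[0.013,0.147,0.08],"fingers":-1},{"delta_pos":[0.013,0.147,0.08],"fingers":-1},{"delta_pos":[0.013,0.147,0.08],"fingers":-1},{"delta_pos":[0.013,0.147,0.13],"fingers":-0.3},{"delta_pos":[0.013,0.147,0.17],"fingers":-0.3},{"delta_pos":[0.013,0.147,0.207],"fingers":-0.3},{"delta_pos":[0.013,0.147,0.207],"fingers":-0.3},{"delta_pos":[0.013,0.147,0.207],"fingers":-0.3}]}}

```text
validation failed for argument at $.mo...
```

Run:
```python
from h import *
st();snap('wrist','w2')
```

```text
t 2.03 p [0.4197 0.1678 0.2199] yaw -0.02 z [-0.0007 -0.0004 -1.    ] F [-0.2143 -0.3331 -0.2951] M [0.0702 0.0396 0.0546] op 1.0 q [ 0.2794  0.1424 -0.783   1.9856  0.1151  1.0584 -2.1264]
```

View pics/w2.png

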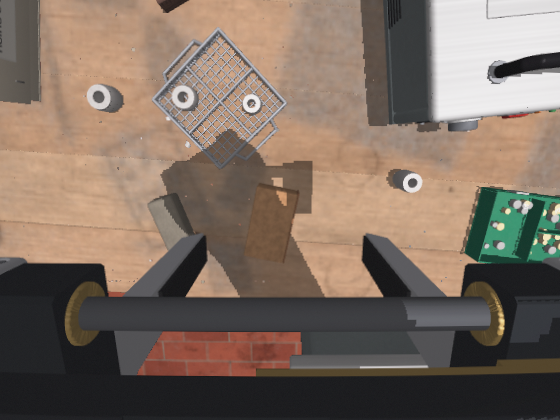

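The move was refused because `dr` was missing. The view is unchanged.

Request:
{"name": "drive_tool", "arguments": {"moves": [{"delta_pos":[0.013,0.147,0.08],"dr":[0,0,0],"fingers":-1},{"delta_pos":[0.013,0.147,0.08],"dr":[0,0,0],"fingers":-1},{"delta_pos":[0.013,0.147,0.08],"dr":[0,0,0],"fingers":-1},{"delta_pos":[0.013,0.147,0.08],"dr":[0,0,0],"fingers":-1},{"delta_pos":[0.013,0.147,0.08],"dr":[0,0,0],"fingers":-1},{"delta_pos":[0.013,0.147,0.13],"dr":[0,0,0],"fingers":-0.3},{"delta_pos":[0.013,0.147,0.17],"dr":[0,0,0],"fingers":-0.3},{"delta_pos":[0.013,0.147,0.207],"dr":[0,0,0],"fingers":-0.3},{"delta_pos":[0.013,0.147,0.207],"dr":[0,0,0],"fingers":-0.3},{"delta_pos":[0.013,0.147,0.207],"dr":[0,0,0],"fingers":-0.3}]}}

```text
time_s: 2.92
tcp_pos: [0.4315, 0.0213, 0.0126]
eef_rot: [1.0, -0.0, -0.002, -0.0]
ft_force: [1.0, -0.0, 0.8]
opening: 0.685
```

Run:
```python
from h import *
st();snap('wrist','w3')
```

```text
t 2.92 p [0.4315 0.0213 0.0126] yaw -0.02 z [-0.0041  0.0001 -1.    ] F [ 0.9627 -0.0043  0.7974] M [ 0.0316 -0.0131 -0.0078] op 0.685 q [ 0.345   0.4518 -0.5377  2.1981  0.4107  0.5923 -2.0661]
```

View pics/w3.png

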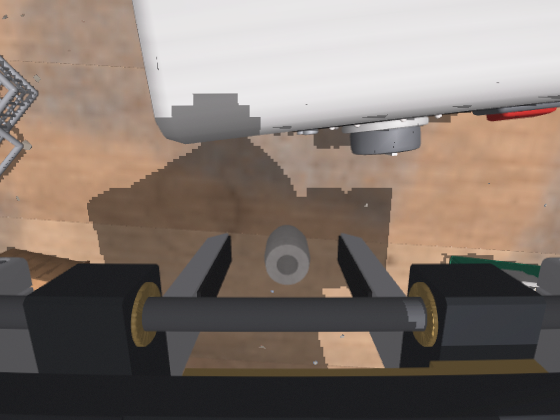

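The collet sits centred between the fingers, at (288,255). Closing on it now.

Request:
{"name": "drive_tool", "arguments": {"moves": [{"delta_pos":[0,0,0],"dr":[0,0,0],"fingers":1},{"delta_pos":[0,0,0],"dr":[0,0,0],"fingers":1},{"delta_pos":[0,0,0],"dr":[0,0,0],"fingers":1},{"delta_pos":[0,0,0],"dr":[0,0,0],"fingers":1},{"delta_pos":[0,0,0],"dr":[0,0,0],"fingers":1},{"delta_pos":[0,0,0],"dr":[0,0,0],"fingers":1},{"delta_pos":[0,0,0],"dr":[0,0,0],"fingers":1},{"delta_pos":[0,0,-0.03],"dr":[0,0,0],"fingers":1},{"delta_pos":[0,0,-0.07],"dr":[0,0,0],"fingers":1},{"delta_pos":[0,0,-0.09],"dr":[0,0,0],"fingers":1},{"delta_pos":[0,0,-0.09],"dr":[0,0,0],"fingers":1}], "newtons": 15}}

```text
time_s: 3.88
tcp_pos: [0.4349, 0.0218, 0.1067]
eef_rot: [1.0, 0.0, 0.003, 0.0]
ft_force: [0.9, 0.6, -0.4]
opening: 0.263
```

Run:
```python
from h import *
st();snap('wrist','w4');goal([0.562,0.2425,0.10],0);goal([0.562,0.2425,0.0155],0)
```

```text
t 3.88 p [0.4349 0.0218 0.1067] yaw 0.01 z [ 0.0052 -0.0006 -1.    ] F [ 0.8859  0.5626 -0.3733] M [ 0.0369 -0.003  -0.0309] op 0.263 q [ 0.4642  0.2727 -0.6564  2.1432  0.2359  0.7893 -1.9117]
delta [0.1278, -0.2211, 0.0051] dr [0.04, -0.2, -0.02]
delta [0.1275, -0.2212, 0.0896] dr [0.04, -0.2, -0.02]
```

View pics/w4.png

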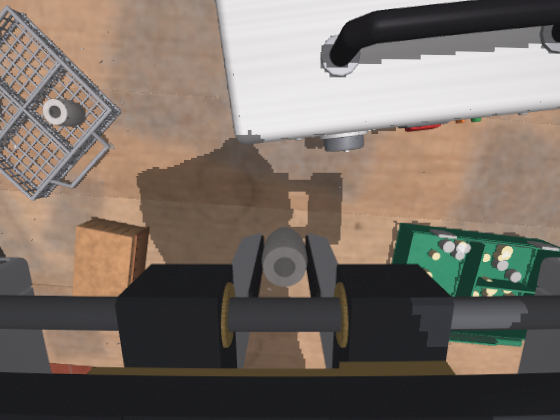

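The collet is held: the opening of 0.263 is about 24.7 mm. I'll go left first, then forward to above the far cell.

Request:
{"name": "drive_tool", "arguments": {"moves": [{"delta_pos":[0,-0.12,0],"dr":[0,0,0],"fingers":1},{"delta_pos":[0,-0.12,0],"dr":[0,0,0],"fingers":1},{"delta_pos":[0,-0.12,0],"dr":[0,0,0],"fingers":1},{"delta_pos":[0.13,-0.221,0.02],"dr":[0,0,0],"fingers":1},{"delta_pos":[0.13,-0.221,0.02],"dr":[0,0,0],"fingers":1},{"delta_pos":[0.13,-0.221,0.02],"dr":[0,0,0],"fingers":1},{"delta_pos":[0.13,-0.221,0.02],"dr":[0,0,0],"fingers":1},{"delta_pos":[0.13,-0.221,0.02],"dr":[0,0,0],"fingers":1},{"delta_pos":[0.13,-0.221,0.02],"dr":[0,0,0],"fingers":1},{"delta_pos":[0.13,-0.221,0.02],"dr":[0,0,0],"fingers":1}]}}

```text
time_s: 4.77
tcp_pos: [0.5617, 0.2424, 0.0816]
eef_rot: [1.0, 0.0, -0.001, 0.0]
ft_force: [-0.5, -0.2, -0.6]
opening: 0.263
```

Run:
```python
from h import *
st();snap('wrist','w5');snap('top','t5');goal([0.562,0.2425,0.0155],0)
```

```text
t 4.77 p [0.5617 0.2424 0.0816] yaw 0.04 z [-0.0025 -0.0008 -1.    ] F [-0.5324 -0.1642 -0.5735] M [ 0.0294  0.0237 -0.0337] op 0.263 q [-0.0047  0.6136 -0.6154  1.7294  0.4242  0.9378 -2.3608]
delta [-0.0001, -0.0007, 0.0673] dr [0.05, 0.04, -0.0]
```

View pics/w5.png

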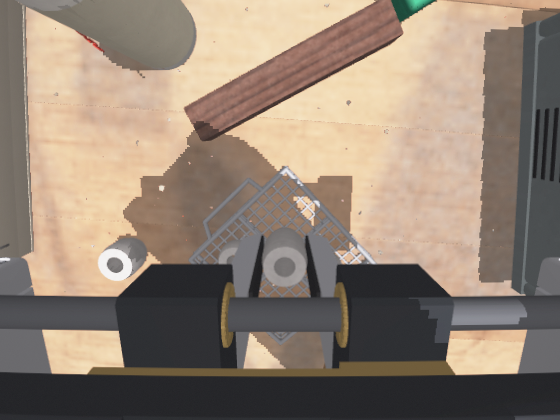

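Run:
```python
from h import *
c,_=load('w5');print(plane(c,[(286,168)],.018),plane(c,[(119,265)],.032))
```

```text
[[0.60261356 0.24158401 0.018     ]] [[0.52820015 0.37301258 0.032     ]]
```

Request:
{"name": "drive_tool", "arguments": {"moves": [{"delta_pos":[0,0,0.03],"dr":[0,0,0],"fingers":1},{"delta_pos":[0,0,0.055],"dr":[0,0,0],"fingers":1},{"delta_pos":[0,0,0.065],"dr":[0,0,0],"fingers":1},{"delta_pos":[0,0,0.065],"dr":[0,0,0],"fingers":1},{"delta_pos":[0,0,0.065],"dr":[0,0,0],"fingers":1}]}}

```text
time_s: 5.28
tcp_pos: [0.5629, 0.2425, 0.0188]
eef_rot: [1.0, -0.0, -0.0, -0.0]
ft_force: [0.4, 0.3, -0.3]
opening: 0.26
```

Run:
```python
from h import *
st()
```

```text
t 5.28 p [0.5629 0.2425 0.0188] yaw -0.01 z [-0.  0. -1.] F [ 0.4495  0.3391 -0.3299] M [ 0.0119 -0.0171  0.017 ] op 0.26 q [-0.0387  0.6968 -0.5688  1.7556  0.4858  0.8333 -2.4066]
```

Request:
{"name": "drive_tool", "arguments": {"moves": [{"delta_pos":[0,0,0.0025],"dr":[0,0,0],"fingers":1},{"delta_pos":[0,0,0.0025],"dr":[0,0,0],"fingers":1},{"delta_pos":[0,0,0.0025],"dr":[0,0,0],"fingers":0.36},{"delta_pos":[0,0,0.0025],"dr":[0,0,0],"fingers":0.36},{"delta_pos":[0,0,0.0025],"dr":[0,0,0],"fingers":0.36},{"delta_pos":[0,0,0.0025],"dr":[0,0,0],"fingers":0.36},{"delta_pos":[0,0,-0.025],"dr":[0,0,0],"fingers":0.36},{"delta_pos":[0,0,-0.065],"dr":[0,0,0],"fingers":0.36},{"delta_pos":[0,0,-0.11],"dr":[0,0,0],"fingers":-0.3},{"delta_pos":[0,0,-0.13],"dr":[0,0,0],"fingers":-0.3},{"delta_pos":[0,0,-0.13],"dr":[0,0,0],"fingers":-0.3}]}}

```text
time_s: 6.2
tcp_pos: [0.565, 0.2441, 0.1537]
eef_rot: [1.0, 0.0, 0.003, -0.001]
ft_force: [0.1, 0.1, 1.0]
opening: 0.497
```

Run:
```python
from h import *
st();c,im=snap('wrist','w6');goal([0.5285,0.3745,0.12],90);goal([0.5285,0.3745,0.012],90)
```

```text
t 6.2 p [0.565  0.2441 0.1537] yaw 0.01 z [ 0.0067  0.0025 -1.    ] F [0.0756 0.0746 0.9913] M [-0.0215  0.0116 -0.0037] op 0.497 q [ 0.0276  0.53   -0.6588  1.6771  0.3658  1.0531 -2.3169]
delta [-0.0358, -0.1311, 0.0309] dr [0.13, -0.25, -90.0]
delta [-0.0362, -0.131, 0.1389] dr [0.13, -0.25, -90.0]
```

View pics/w6.png

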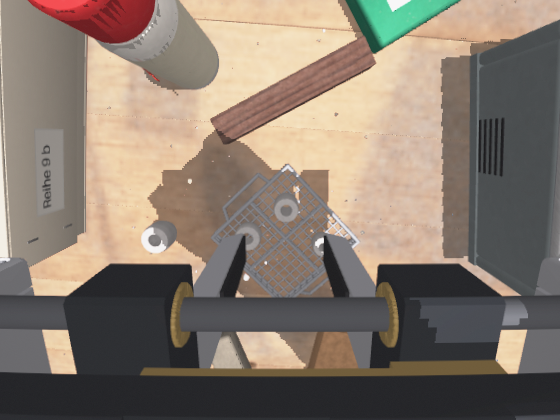

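Collet B (25×40) stands upright in the far cell at (286,208). Next is collet A, with the tool turned to yaw 90 so the gripper stays clear of the box.

Request:
{"name": "drive_tool", "arguments": {"moves": [{"delta_pos":[-0.037,-0.131,0.03],"dr":[0,0,-90],"fingers":-0.3},{"delta_pos":[-0.037,-0.131,0.03],"dr":[0,0,-90],"fingers":-0.3},{"delta_pos":[-0.037,-0.131,0.03],"dr":[0,0,-90],"fingers":-0.3},{"delta_pos":[-0.037,-0.131,0.03],"dr":[0,0,-90],"fingers":-0.3},{"delta_pos":[-0.037,-0.131,0.03],"dr":[0,0,-90],"fingers":-0.3},{"delta_pos":[-0.037,-0.131,0.03],"dr":[0,0,-90],"fingers":-0.3},{"delta_pos":[-0.037,-0.131,0.03],"dr":[0,0,-90],"fingers":-0.3},{"delta_pos":[-0.037,-0.131,0.03],"dr":[0,0,-90],"fingers":-0.3},{"delta_pos":[-0.037,-0.131,0.03],"dr":[0,0,-90],"fingers":-0.3},{"delta_pos":[-0.037,-0.131,0.03],"dr":[0,0,-90],"fingers":-0.3},{"delta_pos":[-0.037,-0.131,0.03],"dr":[0,0,-90],"fingers":-0.3},{"delta_pos":[-0.037,-0.131,0.03],"dr":[0,0,-90],"fingers":-0.3}]}}

```text
time_s: 7.25
tcp_pos: [0.5255, 0.3734, 0.117]
eef_rot: [0.729, 0.684, -0.001, -0.0]
ft_force: [0.0, 0.1, -0.2]
opening: 0.657
```

Run:
```python
from h import *
st();c,im=snap('wrist','w7');goal([0.5285,0.3745,0.011],90);print(proj(c,[[.5285,.3745,.032],[.5285,.3745,0]]))
```

```text
t 7.25 p [0.5255 0.3734 0.117 ] yaw 86.31 z [-0.0013 -0.0006 -1.    ] F [ 0.0447  0.0937 -0.1861] M [-0.0951 -0.1309  0.0836] op 0.657 q [-0.0236  0.7481 -0.9614  1.6132  0.6608  1.1384 -1.2136]
delta [0.0015, 0.003, 0.1058] dr [-0.09, 0.05, -3.12]
[[288.1756 212.7402]
 [287.7953 204.7515]]
```

View pics/w7.png

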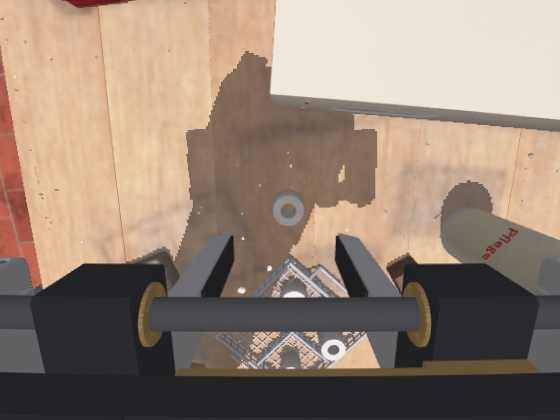

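Collet A appears at (288,211), within 2 px of the prediction. Descending and grasping.

Request:
{"name": "drive_tool", "arguments": {"moves": [{"delta_pos":[0.002,0.003,0.035],"dr":[0,0,-3.5],"fingers":-0.3},{"delta_pos":[0.002,0.003,0.07],"dr":[0,0,-3.5],"fingers":-0.3},{"delta_pos":[0.002,0.003,0.105],"dr":[0,0,-3.5],"fingers":-0.3},{"delta_pos":[0.002,0.003,0.106],"dr":[0,0,-3.5],"fingers":-0.3},{"delta_pos":[0.002,0.003,0.106],"dr":[0,0,-3.5],"fingers":-0.3},{"delta_pos":[0.002,0.003,0.106],"dr":[0,0,-3.5],"fingers":1},{"delta_pos":[0.002,0.003,0.106],"dr":[0,0,-3.5],"fingers":1},{"delta_pos":[0.002,0.003,0.106],"dr":[0,0,-3.5],"fingers":1},{"delta_pos":[0.002,0.003,0.106],"dr":[0,0,-3.5],"fingers":1},{"delta_pos":[0.002,0.003,0.106],"dr":[0,0,-3.5],"fingers":1},{"delta_pos":[0.002,0.003,0.106],"dr":[0,0,-3.5],"fingers":1},{"delta_pos":[0.002,0.003,0.106],"dr":[0,0,-3.5],"fingers":1}]}}

```text
time_s: 8.3
tcp_pos: [0.5295, 0.3757, 0.0129]
eef_rot: [0.711, 0.704, 0.0, 0.0]
ft_force: [-0.9, -1.9, 7.3]
opening: 0.3
```

Run:
```python
from h import *
st();goal([0.486,0.2445,0.09],89);goal([0.486,0.2445,0.018],89)
```

```text
t 8.3 p [0.5295 0.3757 0.0129] yaw 89.44 z [ 0.0008  0.0004 -1.    ] F [-0.876  -1.9351  7.3447] M [-0.3987  0.0591 -0.0109] op 0.3 q [-0.0737  0.8761 -0.8784  1.653   0.7808  0.9981 -1.2329]
delta [-0.1316, -0.0421, -0.0772] dr [0.05, -0.02, 0.44]
delta [-0.1316, -0.0422, -0.0052] dr [0.05, -0.02, 0.44]
```

Request:
{"name": "drive_tool", "arguments": {"moves": [{"delta_pos":[0,0,-0.01],"dr":[0,0,0],"fingers":1},{"delta_pos":[0,0,-0.02],"dr":[0,0,0],"fingers":1},{"delta_pos":[0,0,-0.03],"dr":[0,0,0],"fingers":1},{"delta_pos":[0,0,-0.03],"dr":[0,0,0],"fingers":1}]}}

```text
time_s: 8.63
tcp_pos: [0.5299, 0.3764, 0.0449]
eef_rot: [0.711, 0.704, 0.001, 0.0]
ft_force: [0.2, 0.6, -0.4]
opening: 0.302
```

Run:
```python
from h import *
st();snap('wrist','w8')
c,im=snap('scene','s8')
cv2.imwrite('pics/s8z.png',cv2.resize(im[220:330,130:290,::-1],None,fx=4,fy=4,interpolation=cv2.INTER_CUBIC))
```

```text
t 8.63 p [0.5299 0.3764 0.0449] yaw 89.45 z [ 0.0022  0.0018 -1.    ] F [ 0.1703  0.5868 -0.407 ] M [-0.0328 -0.1065 -0.0082] op 0.302 q [-0.0571  0.8383 -0.9081  1.6422  0.7476  1.0401 -1.2118]
```

View pics/w8.png

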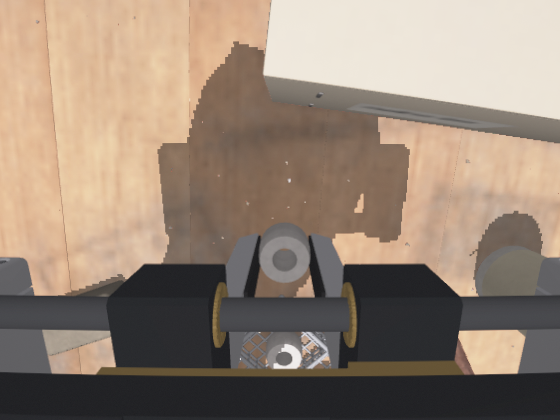

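View pics/s8z.png

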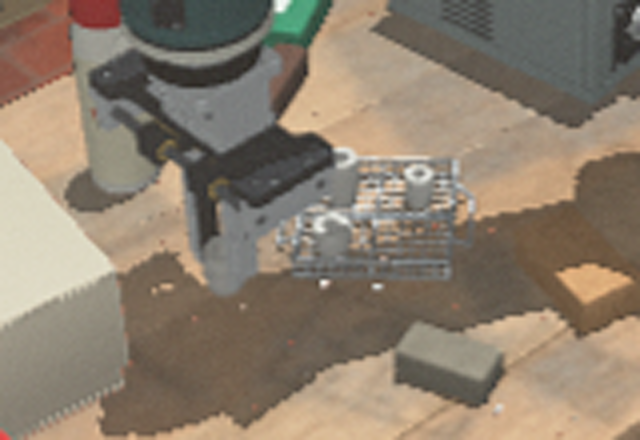

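The collet hangs upright in the grip at (285,258), with the opening steady at 28 mm. Moving to the near cell.

Request:
{"name": "drive_tool", "arguments": {"moves": [{"delta_pos":[0,0,-0.035],"dr":[0,0,0],"fingers":1},{"delta_pos":[-0.04,-0.02,-0.045],"dr":[0,0,0],"fingers":1},{"delta_pos":[-0.132,-0.044,-0.045],"dr":[0,0,0],"fingers":1},{"delta_pos":[-0.132,-0.044,-0.045],"dr":[0,0,0],"fingers":1},{"delta_pos":[-0.132,-0.044,-0.045],"dr":[0,0,0],"fingers":1},{"delta_pos":[-0.132,-0.044,-0.03],"dr":[0,0,0],"fingers":1},{"delta_pos":[-0.132,-0.044,-0.03],"dr":[0,0,0],"fingers":1},{"delta_pos":[-0.132,-0.044,-0.03],"dr":[0,0,0],"fingers":1}]}}

```text
time_s: 9.4
tcp_pos: [0.4835, 0.2445, 0.0716]
eef_rot: [0.71, 0.704, -0.0, -0.001]
ft_force: [-0.6, 0.6, -0.3]
opening: 0.301
```

Run:
```python
from h import *
st();c,im=snap('wrist','w9');goal([0.486,0.2445,0.018],89)
print(proj(c,[[.4486,.2456,.018],[.526,.3205,.018],[.5245,.2435,.014],[.562,.2425,.043]]))
```

```text
t 9.4 p [0.4835 0.2445 0.0716] yaw 89.48 z [-0.0013  0.0002 -1.    ] F [-0.6354  0.5748 -0.3204] M [-0.0238 -0.0876  0.0515] op 0.301 q [ 0.2312  0.6643 -0.9949  1.9063  0.6835  0.9571 -1.0983]
delta [-0.0007, 0.0025, 0.054] dr [-0.05, -0.04, 0.52]
[[239.3724 223.2934]
 [343.3093 121.3274]
 [337.3101 223.6028]
 [397.9811 235.8677]]
```

View pics/w9.png

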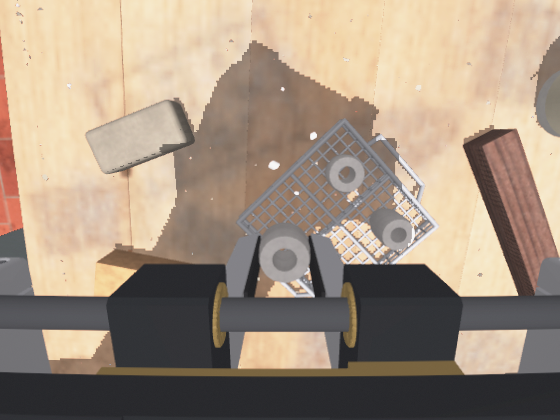

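The basket corners sit where predicted, at (239,222) and (343,121). Lowering.

Request:
{"name": "drive_tool", "arguments": {"moves": [{"delta_pos":[0,0.003,0.025],"dr":[0,0,0],"fingers":1},{"delta_pos":[0,0.003,0.045],"dr":[0,0,0],"fingers":1},{"delta_pos":[0,0.003,0.053],"dr":[0,0,0],"fingers":1},{"delta_pos":[0,0.003,0.053],"dr":[0,0,0],"fingers":1},{"delta_pos":[0,0.003,0.053],"dr":[0,0,0],"fingers":1}]}}

```text
time_s: 9.87
tcp_pos: [0.4866, 0.2451, 0.0196]
eef_rot: [0.71, 0.704, 0.0, -0.0]
ft_force: [-0.8, -0.6, 0.8]
opening: 0.3
```

Request:
{"name": "drive_tool", "arguments": {"moves": [{"delta_pos":[0,0,0.0025],"dr":[0,0,0],"fingers":1},{"delta_pos":[0,0,0.0025],"dr":[0,0,0],"fingers":1},{"delta_pos":[0,0,0.0025],"dr":[0,0,0],"fingers":0.29},{"delta_pos":[0,0,0.0025],"dr":[0,0,0],"fingers":0.29},{"delta_pos":[0,0,0.0025],"dr":[0,0,0],"fingers":0.29},{"delta_pos":[0,0,0.0025],"dr":[0,0,0],"fingers":0.29},{"delta_pos":[0,0,-0.025],"dr":[0,0,0],"fingers":0.29},{"delta_pos":[0,0,-0.065],"dr":[0,0,0],"fingers":0.29},{"delta_pos":[0,0,-0.11],"dr":[0,0,0],"fingers":0},{"delta_pos":[0,0,-0.16],"dr":[0,0,0],"fingers":0},{"delta_pos":[0,0,-0.22],"dr":[0,0,0],"fingers":0},{"delta_pos":[0,0,-0.22],"dr":[0,0,0],"fingers":0}]}}

```text
time_s: 10.87
tcp_pos: [0.4868, 0.2445, 0.2426]
eef_rot: [0.71, 0.704, 0.001, 0.0]
ft_force: [0.8, -1.0, 0.5]
opening: 0.496
```

Run:
```python
from h import *
st();c,im=snap('wrist','w10')
c,im=snap('scene','s10')
cv2.imwrite('pics/s10z.png',cv2.resize(im[220:330,130:290,::-1],None,fx=4,fy=4,interpolation=cv2.INTER_CUBIC))
```

```text
t 10.87 p [0.4868 0.2445 0.2426] yaw 89.49 z [ 0.0019  0.0008 -1.    ] F [ 0.8154 -1.0251  0.5192] M [-0.0223 -0.0607  0.0129] op 0.496 q [ 0.3772  0.4688 -1.1751  1.7466  0.458   1.2354 -0.9246]
```

View pics/w10.png

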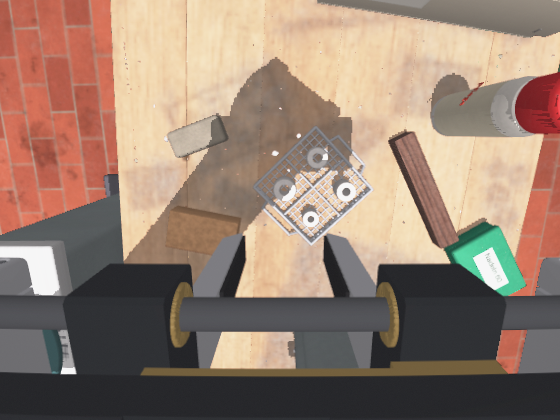

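View pics/s10z.png

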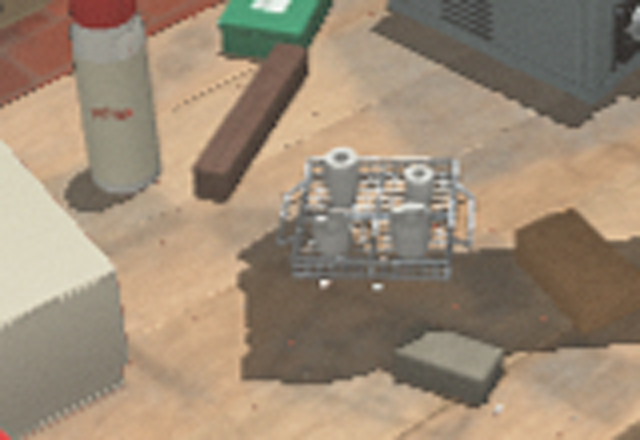

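All four collets stand upright, one to a cell. Next I'll look at the handle and knob from above.

Run:
```python
from h import *
goal([0.54,-0.18,0.29],98)
```

```text
delta [-0.4245, 0.0562, -0.0468] dr [0.35, -0.09, -8.56]
```

Request:
{"name": "drive_tool", "arguments": {"moves": [{"delta_pos":[-0.425,0.056,-0.047],"dr":[0,0,-8.5],"fingers":0},{"delta_pos":[-0.425,0.056,-0.047],"dr":[0,0,-8.5],"fingers":0},{"delta_pos":[-0.425,0.056,-0.047],"dr":[0,0,-8.5],"fingers":0},{"delta_pos":[-0.425,0.056,-0.047],"dr":[0,0,-8.5],"fingers":0},{"delta_pos":[-0.425,0.056,-0.047],"dr":[0,0,-8.5],"fingers":0},{"delta_pos":[-0.425,0.056,-0.047],"dr":[0,0,-8.5],"fingers":0},{"delta_pos":[-0.425,0.056,-0.047],"dr":[0,0,-8.5],"fingers":0},{"delta_pos":[-0.425,0.056,-0.047],"dr":[0,0,-8.5],"fingers":0},{"delta_pos":[-0.425,0.056,-0.047],"dr":[0,0,-8.5],"fingers":0},{"delta_pos":[-0.425,0.056,-0.047],"dr":[0,0,-8.5],"fingers":0},{"delta_pos":[-0.425,0.056,-0.047],"dr":[0,0,-8.5],"fingers":0},{"delta_pos":[-0.425,0.056,-0.047],"dr":[0,0,-8.5],"fingers":0}]}}

```text
time_s: 11.97
tcp_pos: [0.5385, -0.1871, 0.2853]
eef_rot: [0.659, 0.752, -0.0, -0.0]
ft_force: [0.2, 0.7, -0.1]
opening: 0.5
```

Run:
```python
from h import *
st();c,im=snap('wrist','w11')
```

```text
t 11.97 p [ 0.5385 -0.1871  0.2853] yaw 97.56 z [-0.0008  0.0004 -1.    ] F [ 0.2042  0.7179 -0.1276] M [-0.0498 -0.118   0.0668] op 0.5 q [ 1.1314  0.4732 -1.1545  1.6274  0.4426  1.3349  0.0429]
```

View pics/w11.png

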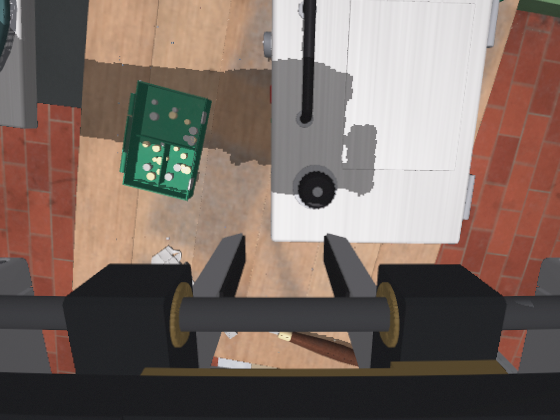

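The bar's near end is at (306,118), and it leaves the top of the frame at about (311,0). The knob top is at (317,190). I'll back off for a second view.

Request:
{"name": "drive_tool", "arguments": {"moves": [{"delta_pos":[-0.08,0.0,0.0],"dr":[0,0,0],"fingers":0},{"delta_pos":[-0.08,0.0,0.0],"dr":[0,0,0],"fingers":0},{"delta_pos":[-0.08,0.0,0.0],"dr":[0,0,0],"fingers":0},{"delta_pos":[-0.08,0.0,0.0],"dr":[0,0,0],"fingers":0}]}}

```text
time_s: 12.35
tcp_pos: [0.5497, -0.2615, 0.2853]
eef_rot: [0.657, 0.754, 0.0, -0.001]
ft_force: [-0.6, 0.7, -0.1]
opening: 0.497
```

Run:
```python
from h import *
st();c,im=snap('wrist','w12')
c1,im1=load('w11')
a=cv2.resize(im1[0:215,240:370,::-1],None,fx=2.7,fy=2.7,interpolation=cv2.INTER_CUBIC)
b=cv2.resize(im[0:215,240:370,::-1],None,fx=2.7,fy=2.7,interpolation=cv2.INTER_CUBIC)
cv2.imwrite('pics/hb.png',np.hstack([a,b]))
```

```text
t 12.35 p [ 0.5497 -0.2615  0.2853] yaw 97.86 z [-0.0007  0.0012 -1.    ] F [-0.5761  0.7274 -0.0917] M [-0.0179 -0.0655  0.0278] op 0.497 q [ 1.1595  0.5453 -1.1128  1.5312  0.493   1.375   0.1443]
```

View pics/hb.png

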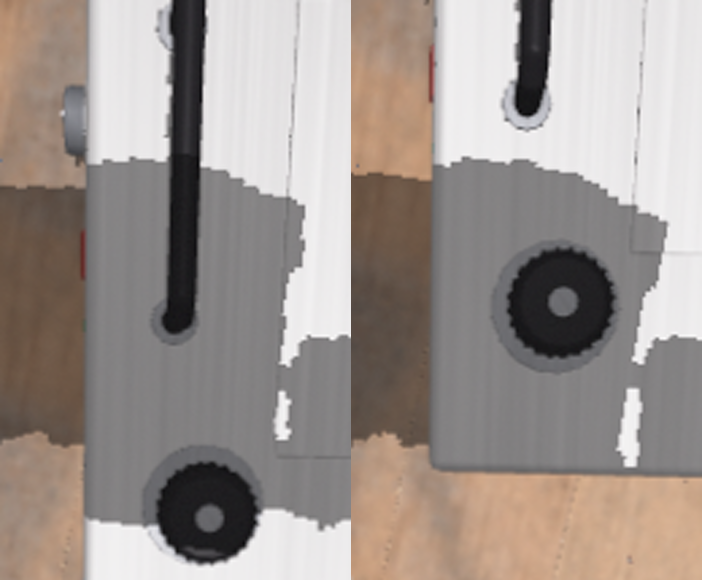

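Run:
```python
from h import *
np.set_printoptions(precision=4,suppress=True)
c1,_=load('w11');c2,_=load('w12');T,_=load('top0');S,_=load('scene0')
k=lambda u,v:(240+(u+.5)/2.7-.5,(v+.5)/2.7-.5)
t=lambda u,v:(110+(u+.5)/3-.5,140+(v+.5)/3-.5)
print('knob',tri(c1,k(209,517),c2,k(212,301)),'w1+top',tri(c1,k(209,517),T,t(673,213)),'w2+top',tri(c2,k(212,301),T,t(673,213)))
print('foot',tri(c1,k(174,322),c2,k(175,105)))
print('barend',tri(c1,k(178,330),c2,k(176,113)))
for z in(.165,.170):print('bar',z,plane(c1,[k(183,270),k(188,40)],z),plane(c2,[k(183,40)],z))
print('bar ends top',plane(T,[t(477,255),t(600,239)],.17),plane(S,[(140+421/3,150+131/3),(140+475/3,150+93/3)],.17))
```

```text
knob (array([ 0.5683, -0.1695,  0.1618]), [np.float64(0.00011119515539272956), np.float64(0.00011119515539278857)]) w1+top (array([ 0.5686, -0.1688,  0.1613]), [np.float64(0.000801928072895993), np.float64(0.0008019280728960017)]) w2+top (array([ 0.5692, -0.1689,  0.1552]), [np.float64(0.0001970392381920281), np.float64(0.00019703923819168354)])
foot (array([ 0.5472, -0.1024,  0.1349]), [np.float64(3.46762356540263e-05), np.float64(3.4676235654313945e-05)])
barend (array([ 0.5485, -0.1052,  0.1362]), [np.float64(0.0005966303996814307), np.float64(0.0005966303996814549)])
bar 0.165 [[ 0.5462 -0.087   0.165 ]
 [ 0.5375 -0.017   0.165 ]] [[ 0.5462 -0.0915  0.165 ]]
bar 0.17 [[ 0.5459 -0.0875  0.17  ]
 [ 0.5374 -0.0188  0.17  ]] [[ 0.5461 -0.0932  0.17  ]]
bar ends top [[ 0.5347  0.0006  0.17  ]
 [ 0.5469 -0.1043  0.17  ]] [[ 0.527   0.0017  0.17  ]
 [ 0.5358 -0.0901  0.17  ]]
```

The bar's middle is near (0.541, −0.052), z ≈ 0.17, and the washer's yaw is about 7°. The knob axis is at (0.569, −0.169) with its top at about 0.160.

Run:
```python
from h import *
goal([0.541,-0.052,0.21],97);goal([0.541,-0.052,0.154],97)
```

```text
delta [0.2069, 0.0202, 0.0759] dr [-0.02, -0.06, 1.0]
delta [0.2069, 0.0202, 0.1319] dr [-0.02, -0.06, 1.0]
```

Request:
{"name": "drive_tool", "arguments": {"moves": [{"delta_pos":[0.207,0.02,0.0],"dr":[0,0,1],"fingers":0},{"delta_pos":[0.207,0.02,0.0],"dr":[0,0,1],"fingers":0},{"delta_pos":[0.207,0.02,0.0],"dr":[0,0,1],"fingers":0},{"delta_pos":[0.207,0.02,0.06],"dr":[0,0,1],"fingers":0},{"delta_pos":[0.207,0.02,0.06],"dr":[0,0,1],"fingers":0},{"delta_pos":[0.207,0.02,0.06],"dr":[0,0,1],"fingers":0},{"delta_pos":[0.207,0.02,0.06],"dr":[0,0,1],"fingers":0},{"delta_pos":[0.207,0.02,0.06],"dr":[0,0,1],"fingers":0}]}}

```text
time_s: 13.07
tcp_pos: [0.5404, -0.0511, 0.2262]
eef_rot: [0.661, 0.75, -0.0, -0.0]
ft_force: [-0.7, 0.0, 0.5]
opening: 0.5
```

Run:
```python
from h import *
st();c,im=snap('wrist','w13');c,im=snap('top','t13');cv2.imwrite('pics/t13z.png',cv2.resize(im[120:280,220:390,::-1],None,fx=3.6,fy=3.6,interpolation=cv2.INTER_CUBIC))
goal([0.541,-0.052,0.154],97)
```

```text
t 13.07 p [ 0.5404 -0.0511  0.2262] yaw 97.18 z [-0.0005 -0.0004 -1.    ] F [-0.6682  0.0339  0.5158] M [-0.104  -0.1313  0.0491] op 0.5 q [ 0.9159  0.4721 -1.1423  1.7694  0.4597  1.2021 -0.2326]
delta [0.0013, -0.0001, 0.0727] dr [0.03, 0.03, -0.04]
```

View pics/w13.png

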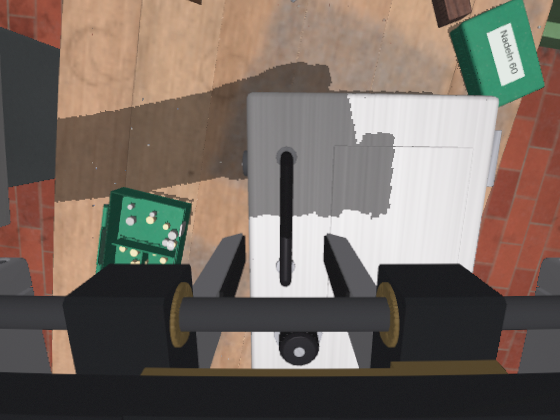

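The bar is at column 286, centred between the fingers (about 285). Descending and closing on it.

Request:
{"name": "drive_tool", "arguments": {"moves": [{"delta_pos":[0.001,0,0.035],"dr":[0,0,0],"fingers":0},{"delta_pos":[0.001,0,0.06],"dr":[0,0,0],"fingers":0},{"delta_pos":[0.001,0,0.072],"dr":[0,0,0],"fingers":0},{"delta_pos":[0.001,0,0.072],"dr":[0,0,0],"fingers":0},{"delta_pos":[0.001,0,0.072],"dr":[0,0,0],"fingers":1},{"delta_pos":[0.001,0,0.072],"dr":[0,0,0],"fingers":1},{"delta_pos":[0.001,0,0.072],"dr":[0,0,0],"fingers":1},{"delta_pos":[0.001,0,0.072],"dr":[0,0,0],"fingers":1},{"delta_pos":[0.001,0,0.072],"dr":[0,0,0],"fingers":1},{"delta_pos":[0.001,0,0.072],"dr":[0,0,0],"fingers":1},{"delta_pos":[0.001,0,0.072],"dr":[0,0,0],"fingers":1}], "newtons": 25}}

```text
time_s: 14.08
tcp_pos: [0.5418, -0.0521, 0.1546]
eef_rot: [0.663, 0.749, 0.001, 0.001]
ft_force: [5.6, -0.0, -0.4]
opening: 0.096
```

Run:
```python
from h import *
st()
```

```text
t 14.08 p [ 0.5418 -0.0521  0.1546] yaw 96.95 z [ 0.0021  0.0003 -1.    ] F [ 5.6194 -0.0224 -0.4256] M [-0.0014 -1.4084 -0.0632] op 0.096 q [ 0.8576  0.5512 -1.0716  1.8428  0.5488  1.079  -0.3027]
```

Request:
{"name": "drive_tool", "arguments": {"moves": [{"delta_pos":[0,0,-0.002],"dr":[0,0,0],"fingers":1},{"delta_pos":[0,0,-0.004],"dr":[0,0,0],"fingers":1},{"delta_pos":[0,0,-0.004],"dr":[0,0,0],"fingers":1}]}}

```text
time_s: 14.33
tcp_pos: [0.5429, -0.0519, 0.159]
eef_rot: [0.663, 0.749, 0.002, 0.001]
ft_force: [15.3, 0.6, -9.3]
opening: 0.091
```

Request:
{"name": "drive_tool", "arguments": {"moves": [{"delta_pos":[0,0,-0.0015],"dr":[0,0,0],"fingers":1},{"delta_pos":[0,0,-0.003],"dr":[0,0,0],"fingers":1},{"delta_pos":[0,0,-0.003],"dr":[0,0,0],"fingers":1}]}}

```text
time_s: 14.58
tcp_pos: [0.5439, -0.0518, 0.1622]
eef_rot: [0.663, 0.749, 0.003, 0.002]
ft_force: [21.4, 1.8, -11.7]
opening: 0.099
```

The TCP rose about 7.6 mm, well past the 3.7 mm of play, with roughly 6 N along the arc. The rest looks like sideways load from pulling straight up. I'll confirm along the true arc before concluding anything.

Request:
{"name": "drive_tool", "arguments": {"moves": [{"delta_pos":[0,0.002,-0.002],"dr":[0,0,0],"fingers":1},{"delta_pos":[0,0.004,-0.005],"dr":[0,0,0],"fingers":1},{"delta_pos":[0,0.005,-0.008],"dr":[0,0,0],"fingers":1},{"delta_pos":[0,0.005,-0.008],"dr":[0,0,0],"fingers":1}]}}

```text
time_s: 14.92
tcp_pos: [0.5462, -0.0515, 0.1695]
eef_rot: [0.663, 0.749, 0.0, 0.0]
ft_force: [5.2, -0.6, -7.1]
opening: 0.097
```

Run:
```python
from h import *
st();c,im=snap('scene','s14');_,im0=load('scene0')
f=lambda i:cv2.resize(i[150:265,220:335,::-1],None,fx=3.4,fy=3.4,interpolation=cv2.INTER_CUBIC)
cv2.imwrite('pics/s14z.png',np.hstack([f(im0),f(im)]))
```

```text
t 14.92 p [ 0.5462 -0.0515  0.1695] yaw 96.95 z [ 0.0006  0.0001 -1.    ] F [ 5.2442 -0.55   -7.0721] M [-0.1507 -1.1174 -0.027 ] op 0.097 q [ 0.8601  0.542  -1.0822  1.8173  0.5335  1.1103 -0.2905]
```

View pics/s14z.png

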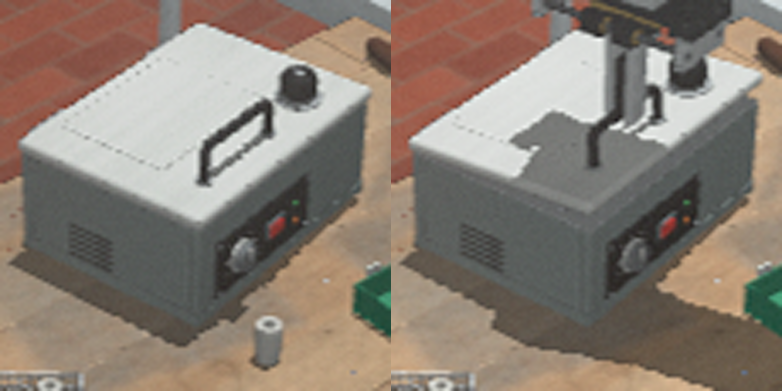

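The bar is up 15 mm (about 0.08 rad) at only about 5–7 N, and the cover's front corner has visibly lifted at (750,100). The cover isn't caught, so turning the knob could catch it, and I'll leave the knob alone. Next I'll swing the cover up along its arc.

```bash
python3 -c "
import math
f=lambda t:(185-191*math.cos(math.radians(14.54+t)),191*math.sin(math.radians(14.54+t))-48)
a=f(4.7)
for t in range(8,60,4): b=f(t);print(t,round(b[0]-a[0],1),round(b[1]-a[1],1))"
```

```text
8 3.9 10.3
12 9.5 22.4
16 15.8 34.1
20 23.0 45.4
24 30.9 56.1
28 39.6 66.2
32 49.0 75.7
36 58.9 84.5
40 69.5 92.6
44 80.6 100.0
48 92.3 106.5
52 104.3 112.3
56 116.7 117.1
```

Request:
{"name": "drive_tool", "arguments": {"moves": [{"delta_pos":[0,0.002,-0.005],"dr":[0,0,0],"fingers":1},{"delta_pos":[0,0.004,-0.01],"dr":[0,0,0],"fingers":1},{"delta_pos":[0,0.0065,-0.016],"dr":[0,0,0],"fingers":1},{"delta_pos":[0,0.0095,-0.0225],"dr":[0,0,0],"fingers":1},{"delta_pos":[0,0.0125,-0.028],"dr":[0,0,0],"fingers":1},{"delta_pos":[0,0.016,-0.034],"dr":[0,0,0],"fingers":1},{"delta_pos":[0,0.0195,-0.04],"dr":[0,0,0],"fingers":1},{"delta_pos":[0,0.023,-0.0455],"dr":[0,0,0],"fingers":1},{"delta_pos":[0,0.023,-0.0455],"dr":[0,0,0],"fingers":1}], "newtons": 40}}

```text
time_s: 15.72
tcp_pos: [0.5687, -0.0489, 0.2156]
eef_rot: [0.663, 0.749, -0.001, -0.0]
ft_force: [-9.3, -3.9, 1.1]
opening: 0.092
```

Run:
```python
from h import *
st()
```

```text
t 15.72 p [ 0.5687 -0.0489  0.2156] yaw 96.94 z [-0.001  -0.0008 -1.    ] F [-9.2708 -3.8844  1.127 ] M [-1.029   1.9635 -0.0712] op 0.092 q [ 0.8424  0.5318 -1.0989  1.7143  0.5038  1.2129 -0.264 ]
```

Request:
{"name": "drive_tool", "arguments": {"moves": [{"delta_pos":[0,0.003,-0.0055],"dr":[0,0,0],"fingers":1},{"delta_pos":[0,0.007,-0.011],"dr":[0,0,0],"fingers":1},{"delta_pos":[0,0.011,-0.016],"dr":[0,0,0],"fingers":1},{"delta_pos":[0,0.0155,-0.021],"dr":[0,0,0],"fingers":1},{"delta_pos":[0,0.02,-0.0255],"dr":[0,0,0],"fingers":1},{"delta_pos":[0,0.025,-0.0305],"dr":[0,0,0],"fingers":1},{"delta_pos":[0,0.03,-0.035],"dr":[0,0,0],"fingers":1},{"delta_pos":[0,0.035,-0.0395],"dr":[0,0,0],"fingers":1},{"delta_pos":[0,0.035,-0.0395],"dr":[0,0,0],"fingers":1}]}}

```text
time_s: 16.47
tcp_pos: [0.6037, -0.0447, 0.2556]
eef_rot: [0.663, 0.749, -0.001, -0.0]
ft_force: [-12.4, -7.6, 10.6]
opening: 0.096
```

Run:
```python
from h import *
st();c,im=snap('scene','s15')
f=lambda i:cv2.resize(i[130:265,200:345,::-1],None,fx=4,fy=4,interpolation=cv2.INTER_CUBIC)
cv2.imwrite('pics/s15z.png',f(im))
```

```text
t 16.47 p [ 0.6037 -0.0447  0.2556] yaw 96.93 z [-0.0009 -0.001  -1.    ] F [-12.3893  -7.6253  10.6202] M [-1.8765  3.306  -0.046 ] op 0.096 q [ 0.7822  0.556  -1.0891  1.58    0.5052  1.317  -0.2545]
```

View pics/s15z.png

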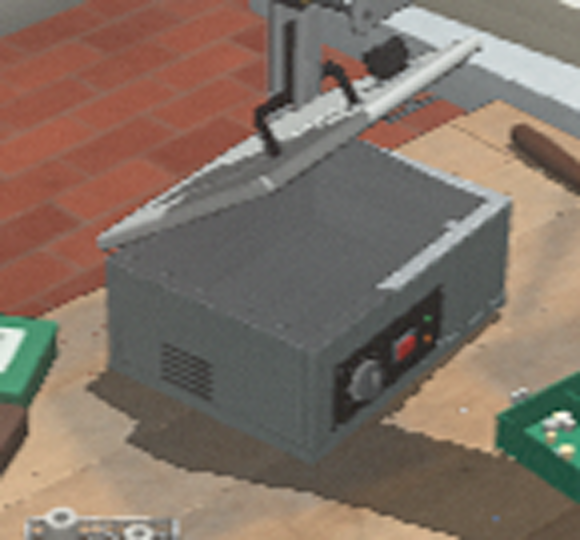

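It opened smoothly to about 36°. A light inward load remains (about 16 N), so I'll bias the rest of the arc outward by 1–1.5 mm.

Request:
{"name": "drive_tool", "arguments": {"moves": [{"delta_pos":[-0.0003,0.0045,-0.0055],"dr":[0,0,0],"fingers":1},{"delta_pos":[-0.0005,0.0095,-0.0095],"dr":[0,0,0],"fingers":1},{"delta_pos":[-0.0007,0.015,-0.0135],"dr":[0,0,0],"fingers":1},{"delta_pos":[-0.001,0.0207,-0.017],"dr":[0,0,0],"fingers":1},{"delta_pos":[-0.001,0.0265,-0.0202],"dr":[0,0,0],"fingers":1},{"delta_pos":[-0.001,0.0325,-0.0235],"dr":[0,0,0],"fingers":1},{"delta_pos":[-0.001,0.0385,-0.0263],"dr":[0,0,0],"fingers":1},{"delta_pos":[-0.001,0.0445,-0.029],"dr":[0,0,0],"fingers":1},{"delta_pos":[-0.001,0.051,-0.0315],"dr":[0,0,0],"fingers":1},{"delta_pos":[-0.001,0.0545,-0.0327],"dr":[0,0,0],"fingers":1},{"delta_pos":[-0.001,0.0545,-0.0327],"dr":[0,0,0],"fingers":1}]}}

```text
time_s: 17.43
tcp_pos: [0.6587, -0.0384, 0.2888]
eef_rot: [0.663, 0.749, 0.0, 0.001]
ft_force: [-6.7, -3.1, 11.4]
opening: 0.09
```

Run:
```python
from h import *
st();c,im=snap('scene','s16');snap('top','t16')
f=lambda i:cv2.resize(i[100:265,190:355,::-1],None,fx=3.5,fy=3.5,interpolation=cv2.INTER_CUBIC)
cv2.imwrite('pics/s16z.png',f(im))
```

```text
t 17.43 p [ 0.6587 -0.0384  0.2888] yaw 96.95 z [ 0.0013 -0.     -1.    ] F [-6.7054 -3.1307 11.3589] M [-0.8245  1.7625 -0.0237] op 0.09 q [ 0.6711  0.6244 -1.0535  1.3914  0.5394  1.4294 -0.2502]
```

View pics/s16z.png

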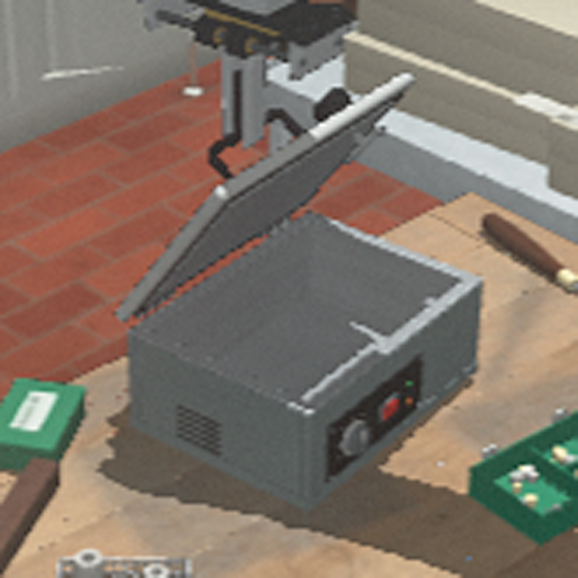

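View pics/t16.png

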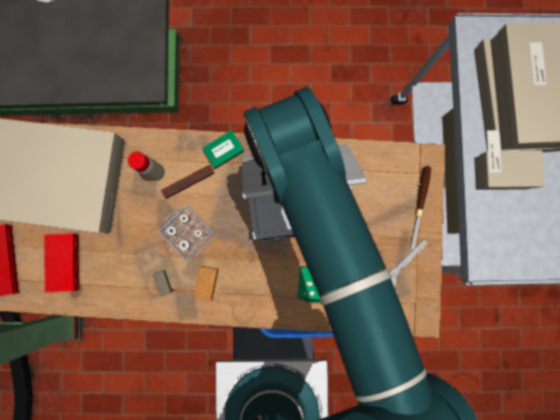

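The cover stands clearly more than half-way up, the gripper is on the bar, and all four collets are in the basket. I'll let it settle a moment and check the angle independently.

Request:
{"name": "drive_tool", "arguments": {"moves": [{"delta_pos":[0,0,0],"dr":[0,0,0],"fingers":1},{"delta_pos":[0,0,0],"dr":[0,0,0],"fingers":1},{"delta_pos":[0,0,0],"dr":[0,0,0],"fingers":1},{"delta_pos":[0,0,0],"dr":[0,0,0],"fingers":1},{"delta_pos":[0,0,0],"dr":[0,0,0],"fingers":1},{"delta_pos":[0,0,0],"dr":[0,0,0],"fingers":1}]}}

```text
time_s: 18.03
tcp_pos: [0.6582, -0.0385, 0.2886]
eef_rot: [0.663, 0.749, 0.0, 0.001]
ft_force: [-6.6, -2.0, 9.5]
opening: 0.093
```

Run:
```python
from h import *
st();c,im=snap('scene','s17');np.set_printoptions(precision=1,suppress=True)
y=np.radians(6.9);ex=np.array([np.cos(y),np.sin(y),0]);ey=np.array([-np.sin(y),np.cos(y),0]);ez=np.array([0,0,1.])
bar=np.array([.541,-.052,.17]);H=bar+.185*ex-.048*ez
for th in (45,50,55,60):
    t=np.radians(th);u=-ex*np.cos(t)+ez*np.sin(t);n=ex*np.sin(t)+ez*np.cos(t)
    # front top corners: 217 mm along, 12 mm above hinge, +-140 mm
    print(th,[proj(c,H+.217*u+.012*n+s*.14*ey)[0] for s in(1,-1)])
print('seen',(190+222/3.5,100+190/3.5),(190+410/3.5,100+76/3.5))
_,a=load('s16');print(np.abs(a.astype(int)-im).mean())
cv2.imwrite('pics/s17z.png',cv2.resize(im[100:320,150:370,::-1],None,fx=2.7,fy=2.7,interpolation=cv2.INTER_CUBIC))
```

```text
t 18.03 p [ 0.6582 -0.0385  0.2886] yaw 96.95 z [ 0.0012 -0.0001 -1.    ] F [-6.6453 -1.9671  9.4803] M [-0.574   1.5738 -0.059 ] op 0.093 q [ 0.672   0.6238 -1.0538  1.3929  0.539   1.4287 -0.2502]
45 [array([249.9, 167.7]), array([305.2, 131.8])]
50 [array([245.8, 162.4]), array([301.5, 127.1])]
55 [array([241.4, 157.4]), array([297.6, 122.7])]
60 [array([236.9, 152.7]), array([293.4, 118.6])]
seen (253.42857142857144, 154.28571428571428) (307.1428571428571, 121.71428571428572)
1.9264611678004535
```

View pics/s17z.png

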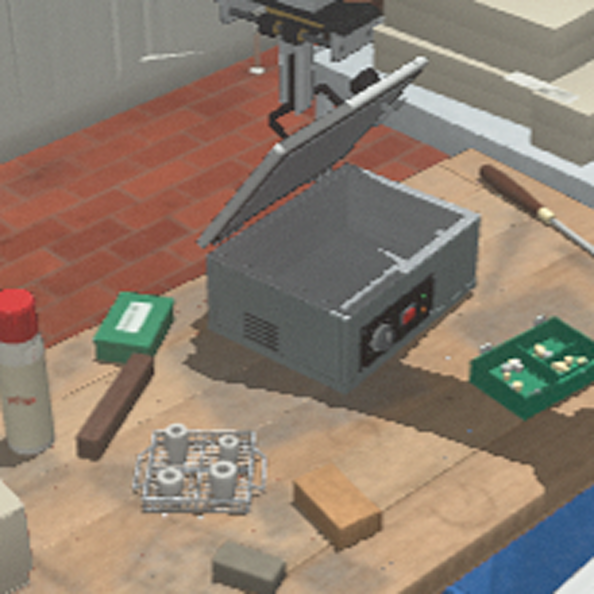

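Run:
```python
from h import *
c,_=load('scene0')
y=np.radians(6.9);ex=np.array([np.cos(y),np.sin(y),0]);ey=np.array([-np.sin(y),np.cos(y),0]);ez=np.array([0,0,1.])
bar=np.array([.541,-.052,.17]);H=bar+.185*ex-.048*ez
print([proj(c,H-.217*ex+.012*ez+s*.14*ey)[0] for s in(1,-1)],'rear',[proj(c,H+.0*ex+.012*ez+s*.14*ey)[0] for s in(1,-1)])
print('seen shut front L,R',(278.8,215.3),(328.8,177.0),'rear L', (220+22/3.4,150+143/3.4))
```

```text
[array([269.73769605, 219.45259649]), array([321.36417886, 179.2571337 ])] rear [array([214.22201761, 194.23639317]), array([268.49469235, 158.73206905])]
seen shut front L,R (278.8, 215.3) (328.8, 177.0) rear L (226.47058823529412, 192.05882352941177)
```

With the offset measured while the cover was shut removed, the seen corners fit about 54–55° (0.95 rad). Handing in while holding.

Run:
```python
from h import *
print(manip.close_job());st()
```

```text
the job is handed in; nothing more can be done
None
the job is handed in; nothing more can be done
```

The job is done and handed in at about 18 s of the 72 s allowed. Both waiting collets are in the basket, and the cover is held open by its handle.

- **Collets:** the 25 × 40 mm collet stands in the far empty cell and the 30 × 32 mm one in the near empty cell. The scene and top pictures show all four collets upright, one to a cell. The other things on the table look unmoved.
- **Cover catch:** I tugged the handle gently first. It rose 15 mm, well past the roughly 4 mm of play, at about 5–7 N, so it was not caught. I therefore left the knob alone, since a turn could have caught it. That tug was straight up at first, which put up to 21 N of sideways load on the gripper until I followed the cover's arc.
- **Final hold:** the cover is at about 55° (0.95 rad), past half-way, with the bar gripped at 40 N.

**Checks that disagreed:**
- The scene camera puts the washer's cover corners 8–12 px off my estimate, both shut and open. With that offset removed it gives 54–55°. The bar position from the arm gives 55–58°.
- The 30 mm collet read 28 mm in the gripper, probably because it was held above its widest part.
- About 12 N of steady force remained on the wrist at the end.

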